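# Clear the clip rack and tally the chutney pots

### The job

Pull every yellow knob-lidded chutney pot out of its spring clip on the rack and stand it upright on the floor of the steel tray, setting it down and not dropping it. Press the tally counter's step button until the numeral square in its window equals the number of pots in the tray, and leave the button up. Leave everything else on the slab where it is.

Things in the scene. Friction and masses are not known exactly. Their poses are not given: they have to be found in the camera images.
- pot_a: yellow plastic chutney pot with a weighted foot, lid fixed on. Origin: centre of underside. Foot 52 mm across (z 0-6), tapering to a 40 mm waist (z 17-23) that the clip holds, body 56 mm across to z 52, lid 59 mm across (z 52-58), on top a round knob 22 mm across, 30 mm tall (z 58-88): grip it from above at any yaw. 0.1 to 0.17 kg. Always present.
- pot_b: yellow plastic chutney pot with a weighted foot, lid fixed on. Origin: centre of underside. Foot 52 mm across (z 0-6), tapering to a 40 mm waist (z 17-23) that the clip holds, body 56 mm across to z 52, lid 59 mm across (z 52-58), on top a round knob 22 mm across, 30 mm tall (z 58-88): grip it from above at any yaw. 0.1 to 0.17 kg. Always present.
- pot_c: yellow plastic chutney pot with a weighted foot, lid fixed on. Origin: centre of underside. Foot 52 mm across (z 0-6), tapering to a 40 mm waist (z 17-23) that the clip holds, body 56 mm across to z 52, lid 59 mm across (z 52-58), on top a round knob 22 mm across, 30 mm tall (z 58-88): grip it from above at any yaw. 0.1 to 0.17 kg. Absent in some starts.
- pot_d: yellow plastic chutney pot with a weighted foot, lid fixed on. Origin: centre of underside. Foot 52 mm across (z 0-6), tapering to a 40 mm waist (z 17-23) that the clip holds, body 56 mm across to z 52, lid 59 mm across (z 52-58), on top a round knob 22 mm across, 30 mm tall (z 58-88): grip it from above at any yaw. 0.1 to 0.17 kg. Absent in some starts.
- pot_e: yellow plastic chutney pot with a weighted foot, lid fixed on. Origin: centre of underside. Foot 52 mm across (z 0-6), tapering to a 40 mm waist (z 17-23) that the clip holds, body 56 mm across to z 52, lid 59 mm across (z 52-58), on top a round knob 22 mm across, 30 mm tall (z 58-88): grip it from above at any yaw. 0.1 to 0.17 kg. Absent in some starts.
- pot_f: yellow plastic chutney pot with a weighted foot, lid fixed on. Origin: centre of underside. Foot 52 mm across (z 0-6), tapering to a 40 mm waist (z 17-23) that the clip holds, body 56 mm across to z 52, lid 59 mm across (z 52-58), on top a round knob 22 mm across, 30 mm tall (z 58-88): grip it from above at any yaw. 0.1 to 0.17 kg. Absent in some starts.
- clip_rack: fixed wooden board 94 mm (x) by 440 mm (y), 10 mm thick, origin at the centre of its underside. Six clips in a row along its y, 74 mm apart (y -185 to 185 mm); each pot stands on the board in one of them; which are empty varies.
- clip_2 (a point): the clip at y -37 mm, on the board's upper face (z 10 mm). Each clip is two sprung steel jaws 41 mm apart on the rack's -x and +x sides, closed on a pot's waist about 19 mm above the board. They let go when the pot is pulled straight up by roughly 8 to 15 N; after 25 mm of lift it is free.
- steel_tray: loose open steel tray, outside 150 mm (x) by 260 mm (y), 30 mm tall, walls and floor 3 mm thick, 0.7 kg. Origin: centre of its underside; inner floor 3 mm above it. It can be knocked aside during the job.
- tally_counter: fixed grey tally counter, box 120 mm (x) by 116 mm (y) by 97 mm tall, origin at the centre of its underside. A clear pane in its top (36 x 40 mm, centre x 0, y -2 mm) shows the drum's numeral between two black index marks; numerals 20 mm tall, upright when looking along its +x. A round steel button stands on top at x 0, y +36 mm.
- tally_drum (a joint): drum with numerals 0 to 9, rad: numeral k is square in the window at 0.6283 k (plus or minus whole turns of 6.283). Only steps forward (value grows; 8 9 0 1 ..). Starts between -2.0 and -0.9 (about 7 to 9), maybe between two numerals: the first full press then ends on a numeral (up to 1.4 steps on), each later one moves one step (to within 0.1 rad).
- button_top (a point): centre of the push button's upper face (32 mm across), 123 mm above the table when up; pressed straight down. It must come fully up between presses. A press not taken all the way leaves the drum between numerals; the next full press puts that right.
- tally_button (a joint): push button travel, m: 0 up, 0.016 fully down, where it meets a hard stop. A spring (2 N, rising to 3.6 N) brings it back; pressing all the way at 30 mm/s takes about 7 N, more if faster.
- tiffin: bystander, leave it alone: four-tier steel tiffin carrier, 130 mm across, 250 mm tall; origin at the centre of its underside
- pickle_jar: bystander, leave it alone: white ceramic pickle jar with a brown lid, 96 mm across, 134 mm tall; origin at the centre of its underside
- wood_spatula: bystander, leave it alone: wooden spatula lying flat, 260 mm long; origin at the centre of its underside
- katori_pair: bystander, leave it alone: two steel katoris nested in each other, 90 mm across, 50 mm tall; origin at the centre of its underside
- chutney_box: bystander, leave it alone: flat yellow plastic chutney box with a plain lid, 106 x 146 x 67 mm; origin at the centre of its underside
- steel_tumbler: bystander, leave it alone: steel tumbler, 72 mm across, 100 mm tall; origin at the centre of its underside
- salt_pot: bystander, leave it alone: small brass salt pot, 60 mm across, 60 mm tall; origin at the centre of its underside
There are look-alikes about, which are no part of the job. Leave any pink look-alike of the pot_b alone.

How it is judged:
At the end, for the whole second after the job is handed in: every pot present stands in the tray on its floor (underside under 12 mm above the tray's, within 0.2 rad of upright); the tray lies flat; the drum is within 0.2 rad of the numeral equal to the number of pots (one whole turn further also counts); the button is up (within 3 mm) (x of pot_a in the frame of steel_tray between -0.072 and 0.072 m and y of pot_a in the frame of steel_tray between -0.127 and 0.127 m and z of each of pot_a, pot_b, pot_c, pot_d, pot_e, pot_f in the frame of steel_tray below 0.012 m and angle between each of pot_a, pot_b, pot_c, pot_d, pot_e, pot_f's own z axis and vertical below 0.2 rad and x of pot_b in the frame of steel_tray between -0.072 and 0.072 m and y of pot_b in the frame of steel_tray between -0.127 and 0.127 m and x of pot_c in the frame of steel_tray between -0.072 and 0.072 m and y of pot_c in the frame of steel_tray between -0.127 and 0.127 m and x of pot_d in the frame of steel_tray between -0.072 and 0.072 m and y of pot_d in the frame of steel_tray between -0.127 and 0.127 m and x of pot_e in the frame of steel_tray between -0.072 and 0.072 m and y of pot_e in the frame of steel_tray between -0.127 and 0.127 m and x of pot_f in the frame of steel_tray between -0.072 and 0.072 m and y of pot_f in the frame of steel_tray between -0.127 and 0.127 m and angle between steel_tray's own z axis and vertical below 0.1 rad and ((height (world z) of each of pot_c, pot_d below -100 m and (value of joint tally_drum between 2.3133 and 2.7133 rad or value of joint tally_drum between 8.5965 and 8.9965 rad)) or (height (world z) of each of pot_c, pot_e below -100 m and (value of joint tally_drum between 2.3133 and 2.7133 rad or value of joint tally_drum between 8.5965 and 8.9965 rad)) or (height (world z) of each of pot_c, pot_f below -100 m and (value of joint tally_drum between 2.3133 and 2.7133 rad or value of joint tally_drum between 8.5965 and 8.9965 rad)) or (height (world z) of pot_c below -100 m and not (height (world z) of pot_d below -100 m and value of joint tally_drum above -1000 rad) and not (height (world z) of pot_e below -100 m and value of joint tally_drum above -1000 rad) and not (height (world z) of pot_f below -100 m and value of joint tally_drum above -1000 rad) and (value of joint tally_drum between 2.9416 and 3.3416 rad or value of joint tally_drum between 9.2248 and 9.6248 rad)) or (height (world z) of each of pot_d, pot_e below -100 m and (value of joint tally_drum between 2.3133 and 2.7133 rad or value of joint tally_drum between 8.5965 and 8.9965 rad)) or (height (world z) of each of pot_d, pot_f below -100 m and (value of joint tally_drum between 2.3133 and 2.7133 rad or value of joint tally_drum between 8.5965 and 8.9965 rad)) or (not (height (world z) of pot_c below -100 m and value of joint tally_drum above -1000 rad) and height (world z) of pot_d below -100 m and not (height (world z) of pot_e below -100 m and value of joint tally_drum above -1000 rad) and not (height (world z) of pot_f below -100 m and value of joint tally_drum above -1000 rad) and (value of joint tally_drum between 2.9416 and 3.3416 rad or value of joint tally_drum between 9.2248 and 9.6248 rad)) or (height (world z) of each of pot_e, pot_f below -100 m and (value of joint tally_drum between 2.3133 and 2.7133 rad or value of joint tally_drum between 8.5965 and 8.9965 rad)) or (not (height (world z) of pot_c below -100 m and value of joint tally_drum above -1000 rad) and not (height (world z) of pot_d below -100 m and value of joint tally_drum above -1000 rad) and height (world z) of pot_e below -100 m and not (height (world z) of pot_f below -100 m and value of joint tally_drum above -1000 rad) and (value of joint tally_drum between 2.9416 and 3.3416 rad or value of joint tally_drum between 9.2248 and 9.6248 rad)) or (not (height (world z) of pot_c below -100 m and value of joint tally_drum above -1000 rad) and not (height (world z) of pot_d below -100 m and value of joint tally_drum above -1000 rad) and not (height (world z) of pot_e below -100 m and value of joint tally_drum above -1000 rad) and height (world z) of pot_f below -100 m and (value of joint tally_drum between 2.9416 and 3.3416 rad or value of joint tally_drum between 9.2248 and 9.6248 rad)) or (not (height (world z) of pot_c below -100 m and value of joint tally_drum above -1000 rad) and not (height (world z) of pot_d below -100 m and value of joint tally_drum above -1000 rad) and not (height (world z) of pot_e below -100 m and value of joint tally_drum above -1000 rad) and not (height (world z) of pot_f below -100 m and value of joint tally_drum above -1000 rad) and (value of joint tally_drum between 3.5699 and 3.9699 rad or value of joint tally_drum between 9.8531 and 10.2531 rad))) and value of joint tally_button below 0.003 m); the robot touches nothing.
It fails at once if a bystander is shoved more than 5 cm or tipped over (distance of any of tiffin, pickle_jar, wood_spatula, katori_pair, chutney_box, steel_tumbler, salt_pot from where it was at the start of the episode above 0.05 m or angle between any of tiffin, pickle_jar, wood_spatula, katori_pair, chutney_box, steel_tumbler, salt_pot's own z axis and vertical above 0.5 rad).
It fails at once if a pot is flung or dropped from more than about 5 cm ((linear speed of pot_a above 1 m/s and contact force between the fingers and pot_a below 0.05 N) or (linear speed of pot_b above 1 m/s and contact force between the fingers and pot_b below 0.05 N) or (linear speed of pot_c above 1 m/s and contact force between the fingers and pot_c below 0.05 N) or (linear speed of pot_d above 1 m/s and contact force between the fingers and pot_d below 0.05 N) or (linear speed of pot_e above 1 m/s and contact force between the fingers and pot_e below 0.05 N) or (linear speed of pot_f above 1 m/s and contact force between the fingers and pot_f below 0.05 N)).
Of pot_c, pot_d, pot_e, pot_f only 2 to 4 are there at a start; the rules pass over those that are not, and their reading is None.
At some moment in a run one of steel_tray may be knocked a few centimetres aside while the robot is not near it.
It also fails if it takes over 210 s, if anything falls off the work surface, if the arm or the gripper's body presses on something with over 40 N, if the wrist force passes 120 N, or if a joint passes its speed limit or range.

### The arm

A 6-joint arm with a two-finger parallel gripper is mounted at the origin on the work surface. World frame = base frame: x ahead of the robot, y to its left, z up, the work surface at z = 0. Lengths are in m, angles in rad, forces in N, time in s.
With the tool pointing down it reaches from about 0.35 to 0.85 m from the base axis. Payload 8.1 kg.
Tool frame: the origin (TCP) lies at the very end of the fingers, on their centre line; the grasp point (between the pads) lies 19 mm behind it; z points along the fingers, y is the line along which they close (so a half turn about z gives the same grasp; the last joint's range is limited). The gripper opens to 93 mm and grips with 3 to 60 N. Pads are 15 mm wide; open, the fingers measure 128 mm over their backs; the gripper's body (75 mm by 188 mm) begins 65 mm behind the grasp point.
Start: joints at [-1.256, 0.13, 1.488, -0, 1.523, -0.085], TCP at [0.234, -0.553, 0.219] pointing down, gripper open.
Joint ranges: [-2.96, 2.96], [-0.89, 2.26], [0.02, 2.5], [-1.34, 4.48], [0, 2.73], [-2.66, 2.66]. Speed limits (rad/s): [2.39, 2.39, 2.79, 3.14, 3.14, 3.14].

### API

Orientations are given as a rotation vector (axis times angle).
In Python, from plant import robot gives the robot as it stands. The module is installed in compiled form; this text tells all that it offers.
- The arm moves only by the tool play_rows, never from a script. Its argument "increments" is text: rows parted by semicolons, each of 5 numbers parted by spaces: the shift along the tool's x, y, z in mm, then the turn about the tool's z in degrees, then the closure, from -1 (fully open) to 1 (shut). In form: dx dy dz yaw claw; .... A call has 1 to 20 rows; each row is the pose to reach, as a shift and turn from the pose commanded when the call began, along the tool's axes at that moment; what a row does not reach only later rows make up. A row lasts 1/10 s, in which the tool goes at most 50 mm and 8.59 degrees, less where a joint would pass 70% of its speed; a pose out of reach is approached as far as the arm can. A call with a gripper value outside its range is refused whole. The fingers move at their own pace and stop on an object; "force" is the grip in N (left out, the last holds). Time passes only in rows, so rows that repeat a pose let the fingers close. It gives the time, the measured TCP pose, the force, the opening and the grip force at its end, in the units of the state.
- robot.read_state(): the state, without advancing time (a new reading comes with each control period).
- robot.read_camera(name): name is "scene" or "side" or "wrist"; returns the picture (420x560x3 uint8, blue, green, red); there is no depth.
- robot.calibration(name): a dict with "vertical_fov" (degrees; the focal length in pixels is half the picture's height over the tangent of half this angle, whatever the lens; pixels are square), "cx", "cy" (the principal point, pixels), "rvec" (rotation vector, rad) and "tvec" (3), from world to camera coordinates, as OpenCV has them. Camera axes: x right, y down, z forward; pixel columns grow to the right and rows downward; lengths in m; the calibration is good to about 2 mm. A picture is of the moment at which its call begins: read the wrist's pose just before it. calibration takes no time and is no camera call; for the wrist camera it gives the pose at the moment of the call.
- robot.close_job(): hands the job in; it is judged then, once.
Trained networks look in the newest picture that a camera, given by its name, has taken for a name from the list of things; names that differ only in an ending like _2 or _b are one class to them, and where a whole thing is asked for, a point or a joint stands for the part that bears it (a point fixed in the world has none). Each returns a list of dicts, best first, with "conf" (0 to 1); they miss things now and then, are a little off and sometimes report something else, mostly with a low value. They report only what shows in the picture. A call takes as long as a camera call. They do not tell look-alikes from the thing itself.
- robot.recognise(camera, query): "centre" ([x, y, z] in m, in world coordinates, good to about 4 mm: the middle of the surface that is visible of it).
- robot.regions_of(camera, query): "pixels" (420x560 bool, what is visible of it).
- robot.landmark_of(camera, query): "centre" ([x, y, z] in m, in world coordinates, good to about 4 mm: a listed point, or the origin of a listed thing).
The state is a dict: "t": time; "q": joint angles; "dq": joint speeds; "joint_torque": joint torques, N m; "tool_pos": TCP position; "orientation": TCP orientation; "force": force on the tool from outside, world axes, zero at the start; "wrist_torque": the same for the moment, N m; "opening": finger opening in m; "gripper_force": force on a finger pad.
Only numpy, scipy, OpenCV 4.12 (cv2) and the standard library are available. Lean on these libraries where they do the work, as an engineer would, in place of code of your own. Each camera call takes 0.05 s, during which the arm holds its last target. There are 200 camera calls.

## Working session

There is one attempt and no reset: what is moved stays moved. The work goes in short steps, Python scripts to look and compute and a tool call to move; the robot and the scene stay as the last step left them, time stands still between calls to the robot, and variables do not carry over. Pictures are saved under pics/ and viewed, at most 14 in all, crops included, and the job is handed in when it is done.

Besides the shell and the picture viewer there is one more tool, called after ">>>" as a command line: name --argument value ..., lists and objects as JSON in quotes. play_rows: Moves the arm, as the interface text tells. Its arguments: {"type":"object","properties":{"increments":{"type":"string"},"force":{"type":"number"}},"required":["increments"]}

```bash
mkdir -p pics; cat > h.py <<'E'
import numpy as np, cv2
from scipy.spatial.transform import Rotation as R
from plant import robot
def shot(cam,name):
    im=robot.read_camera(cam); cv2.imwrite(f'pics/{name}.png',im); return im
def cal(cam):
    c=robot.calibration(cam); f=210/np.tan(np.radians(c['vertical_fov'])/2)
    return np.array([[f,0,c['cx']],[0,f,c['cy']],[0,0,1]]),cv2.Rodrigues(np.array(c['rvec'],float))[0],np.array(c['tvec'],float)
def proj(cam,P):
    K,r,t=cal(cam); p=(K@(r@np.atleast_2d(P).T+t[:,None])).T; return p[:,:2]/p[:,2:]
def unproj(cam,uv,z):
    K,r,t=cal(cam); C=-r.T@t
    d=(r.T@np.linalg.inv(K)@np.c_[np.atleast_2d(uv),np.ones(len(np.atleast_2d(uv)))].T).T
    return C+d*((z-C[2])/d[:,2])[:,None]
def intool(P):  # shift in tool axes (mm) from the present tcp to P
    s=robot.read_state(); return R.from_rotvec(s['orientation']).inv().apply(np.array(P)-s['tool_pos'])*1000
E
python3 - <<'E'
from h import *
np.set_printoptions(precision=3,suppress=True)
a=shot('scene','scene0'); b=shot('side','side0'); w=shot('wrist','wrist0')
s=robot.read_state(); print(s['t'],s['tool_pos'],s['orientation'],s['force'],s['opening'])
print(R.from_rotvec(s['orientation']).as_matrix())
for c in ('scene','side','wrist'):
    K,r,t=cal(c); print(c,K[0,0],-r.T@t, r[2])
for q in ['pot_a','clip_rack','clip_2','steel_tray','tally_counter','button_top','tiffin','pickle_jar','wood_spatula','katori_pair','chutney_box','steel_tumbler','salt_pot']:
    for c in ('scene','side'):
        print(c,q,[(np.round(d['centre'],3).tolist(),round(d['conf'],2)) for d in robot.landmark_of(c,q)])
E
```

```text
0.15 [ 0.233 -0.552  0.218] [-3.078 -0.624  0.   ] [-0.575 -0.077  0.222] 0.09311190482404501
[[ 0.921  0.389 -0.   ]
 [ 0.389 -0.921  0.001]
 [ 0.    -0.001 -1.   ]]
scene 451.6808399493359 [1.22  0.891 0.972] [-0.451 -0.628 -0.634]
side 527.427754239461 [ 0.443 -1.431  0.91 ] [ 0.099  0.875 -0.474]
wrist 337.4372623415004 [ 0.301 -0.523  0.384] [-0.248 -0.103 -0.963]
scene pot_a [([0.632, -0.176, 0.009], 0.83), ([0.653, 0.122, 0.014], 0.73), ([0.774, -0.227, 0.003], 0.68), ([0.643, -0.095, 0.008], 0.61)]
side pot_a [([0.636, -0.175, 0.012], 0.9), ([0.766, -0.222, -0.002], 0.9), ([0.647, 0.051, 0.011], 0.75), ([0.642, -0.102, 0.01], 0.74), ([0.687, -0.345, -0.0], 0.64), ([0.651, 0.122, 0.01], 0.51)]
scene clip_rack [([0.646, 0.012, 0.001], 0.56), ([0.465, 0.229, -0.002], 0.4)]
side clip_rack [([0.646, 0.015, 0.003], 0.92)]
scene clip_2 []
side clip_2 [([0.643, -0.021, 0.011], 0.7)]
scene steel_tray [([0.465, 0.227, 0.002], 0.89)]
side steel_tray [([0.468, 0.226, 0.003], 0.78)]
scene tally_counter [([0.464, -0.19, 0.001], 0.73)]
side tally_counter []
scene button_top [([0.466, -0.148
[... 247 characters left out ...]
 0.62)]
scene wood_spatula [([0.782, -0.029, -0.004], 0.72), ([0.461, 0.228, -0.003], 0.4)]
side wood_spatula [([0.783, -0.033, -0.001], 0.74)]
scene katori_pair [([0.693, -0.345, 0.002], 0.61)]
side katori_pair [([0.686, -0.346, 0.002], 0.92)]
scene chutney_box [([0.418, -0.455, 0.002], 0.91), ([0.63, -0.172, 0.007], 0.71)]
side chutney_box [([0.424, -0.463, -0.001], 0.56), ([0.652, 0.125, 0.01], 0.45)]
scene steel_tumbler [([0.551, -0.441, -0.0], 0.85), ([0.646, 0.052, 0.012], 0.69)]
side steel_tumbler [([0.546, -0.442, -0.0], 0.59), ([0.691, 0.353, -0.001], 0.32)]
scene salt_pot [([0.594, 0.425, -0.002], 0.81)]
side salt_pot [([0.594, 0.426, -0.001], 0.65), ([0.633, -0.172, 0.014], 0.37)]
```

View pics/scene0.png

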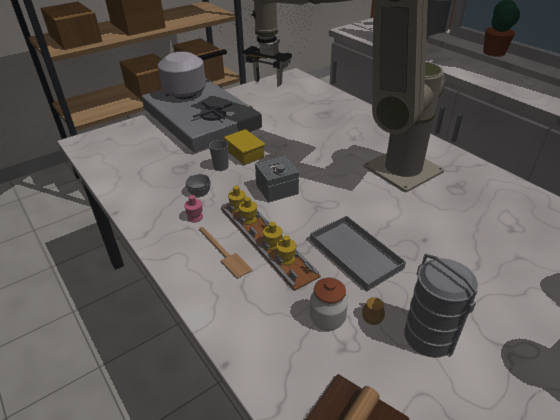

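View pics/side0.png

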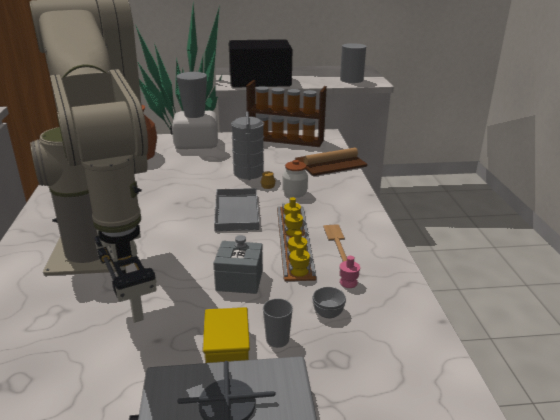

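Candidates for the pots, by scene pixel:
- Yellow pots in clips at (237,197), (247,210), (272,236) and (286,250): these are the targets.
- Pink look-alike at (194,209), yellow box at (245,147) and brass salt pot at (374,310): these are not.

I'll move above the rack and check the choice with a close crop from the wrist camera.

>>> play_rows --increments "0 0 -80 0 0; 0 0 -110 6 0; 545 -347 -112 23 0; 545 -347 -112 23 0; 545 -347 -112 23 0; 545 -347 -112 23 0; 545 -347 -112 23 0; 545 -347 -112 23 0; 545 -347 -112 23 0; 545 -347 -112 23 0; 545 -347 -112 23 0; 545 -347 -112 23 0; 545 -347 -112 23 0; 545 -347 -112 23 0; 545 -347 -112 23 0; 545 -347 -112 23 0; 545 -347 -112 23 0; 545 -347 -112 23 0; 545 -347 -112 23 0; 545 -347 -112 23 0" --force 45

```text
t: 3.45
tool_pos: [0.6002, -0.0222, 0.3311]
orientation: [3.141, -0.005, 0.001]
force: [-0.1, -0.2, -0.3]
opening: 0.0462
gripper_force: 0.0
```

```bash
python3 - <<'E'
from h import *
np.set_printoptions(precision=3,suppress=True)
w=shot('wrist','wrist1')
s=robot.read_state(); print(s['t'],s['tool_pos'],s['orientation'],s['q'],s['opening'])
for q in ['pot_a','clip_rack','steel_tray','tally_counter','button_top']:
        print(q,[(np.round(d['centre'],3).tolist(),round(d['conf'],2)) for d in robot.landmark_of('wrist',q)])
E
```

```text
3.5 [ 0.6   -0.022  0.331] [ 3.141 -0.005  0.001] [-0.122  0.114  1.304 -0.     1.724  1.452] 0.04662633666674753
pot_a [([0.642, -0.1, 0.011], 0.92), ([0.644, 0.051, 0.008], 0.92), ([0.772, -0.23, 0.002], 0.91), ([0.648, 0.124, 0.01], 0.73), ([0.635, -0.171, 0.011], 0.59)]
clip_rack [([0.643, 0.018, 0.004], 0.87)]
steel_tray [([0.464, 0.221, 0.002], 0.66)]
tally_counter [([0.463, -0.188, -0.001], 0.76)]
button_top [([0.467, -0.151, 0.125], 0.61)]
```

View pics/wrist1.png

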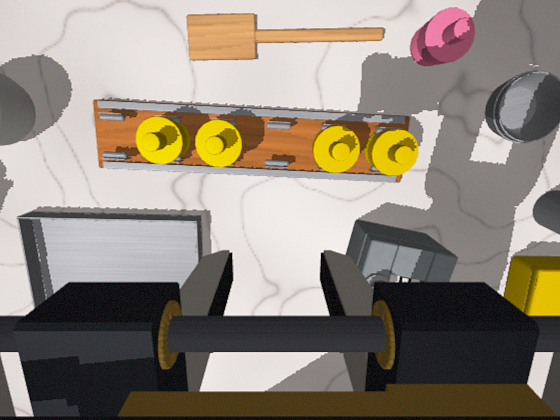

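Four yellow pots stand in the rack at (160,140), (218,143), (336,149) and (392,153). The pink one at (443,37) is off the rack, so it stays. The counter is at (400,250) and the tray at (115,260). Next I'll refine the knob positions and the tray pose.

```bash
cat >> h.py <<'E'
def tray(cam):
    ds=robot.regions_of(cam,'steel_tray'); m=ds[0]['pixels'].astype(np.uint8)
    c=max(cv2.findContours(m,0,2)[0],key=cv2.contourArea)[:,0]
    r=cv2.minAreaRect(unproj(cam,cv2.convexHull(c)[:,0].astype(float),0.025)[:,:2].astype(np.float32)); return ds[0]['conf'],r
E
python3 - <<'E'
from h import *
np.set_printoptions(precision=4,suppress=True)
print(unproj('wrist',[[153,138],[217,142],[343,149],[399,153]],0.098))
for c in ('scene',): shot(c,'scene1'); print(tray(c))
im=cv2.imread('pics/wrist1.png')[60:200,90:470]; cv2.imwrite('pics/crop1.png',cv2.resize(im,None,fx=2,fy=2))
E
```

```text
[[ 0.6558  0.1212  0.098 ]
 [ 0.651   0.0476  0.098 ]
 [ 0.6425 -0.0985  0.098 ]
 [ 0.6376 -0.1641  0.098 ]]
(0.75, ((0.47284388542175293, 0.23106801509857178), (0.28288713097572327, 0.1754230111837387), 88.42182159423828))
```

View pics/crop1.png

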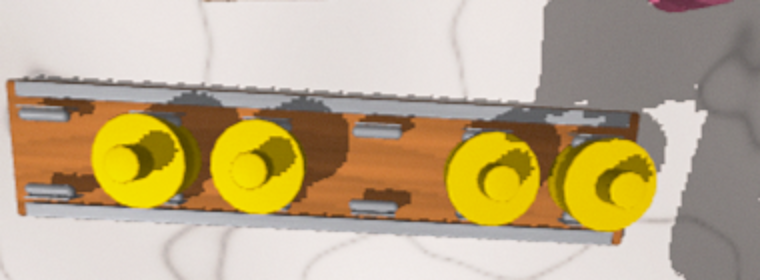

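>>> play_rows --increments "51 -145 50 0 0; 51 -145 50 0 0; 51 -145 100 0 0; 51 -145 150 0 0; 51 -145 180 0 0; 51 -145 200 0 0; 51 -145 220 0 0; 51 -145 235 0 0; 51 -145 248 0 0; 51 -145 257 0 0; 51 -145 257 0 0"

```text
t: 4.95
tool_pos: [0.6514, 0.1238, 0.0729]
orientation: [3.141, -0.003, -0.002]
force: [-1.1, -0.4, -0.4]
opening: 0.0466
gripper_force: 0.0
```

>>> play_rows --increments "0 0 0 0 1; 0 0 0 0 1; 0 0 0 0 1; 0 0 0 0 1; 0 0 0 0 1; 0 0 0 0 1; 0 0 0 0 1; 0 0 0 0 1"

```text
t: 5.75
tool_pos: [0.6524, 0.1239, 0.0745]
orientation: [-3.142, 0.003, -0.002]
force: [-0.4, -0.7, 5.8]
opening: 0.0211
gripper_force: 45.0
```

>>> play_rows --increments "0 0 -2 0 1; 0 0 -4 0 1; 0 0 -7 0 1; 0 0 -10 0 1; 0 0 -13 0 1; 0 0 -17 0 1; 0 0 -21 0 1; 0 0 -26 0 1; 0 0 -32 0 1; 0 0 -40 0 1; 0 0 -50 0 1; 0 0 -62 0 1; 0 0 -76 0 1; 0 0 -88 0 1; 0 0 -96 0 1; 0 0 -100 0 1; 0 0 -100 0 1"

```text
t: 7.45
tool_pos: [0.6521, 0.1241, 0.1744]
orientation: [-3.141, 0.003, -0.002]
force: [0.4, 0.3, -1.1]
opening: 0.0213
gripper_force: 45.0
```

```bash
python3 - <<'E'
from h import *
a=shot('side','side2'); b=shot('scene','scene2')
cv2.imwrite('pics/pair2.png',np.hstack([cv2.resize(a[160:300,180:400],None,fx=1.8,fy=1.8),cv2.resize(b[150:290,200:420],None,fx=1.8,fy=1.8)]))
print(tray('scene'),[(np.round(d['centre'],3),d['conf']) for c in ('scene','side') for d in robot.landmark_of(c,'steel_tray')])
E
```

```text
(0.89, ((0.4731619358062744, 0.2312309890985489), (0.28116869926452637, 0.17928792536258698), 89.4493408203125)) [(array([0.462, 0.231, 0.001]), 0.65), (array([0.468, 0.224, 0.004]), 0.8)]
```

View pics/pair2.png

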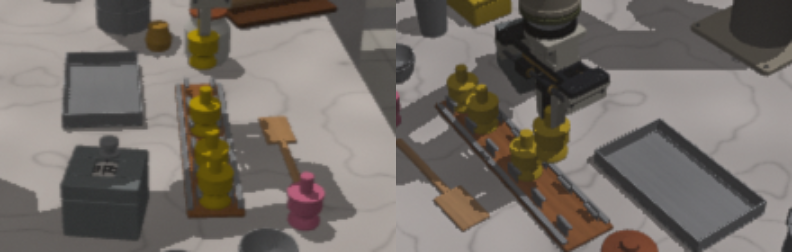

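>>> play_rows --increments "-8 -6 0 0 1; -22 -16 0 0 1; -44 -32 0 0 1; -70 -50 0 0 1; -98 -70 0 0 1; -126 -90 0 0 1; -154 -110 0 0 1; -180 -129 0 0 1; -200 -144 0 0 1; -212 -152 5 0 1; -218 -157 15 0 1; -220 -158 30 0 1; -220 -158 48 0 1; -220 -158 65 0 1; -220 -158 80 0 1; -220 -158 90 0 1; -220 -158 97 0 1; -220 -158 102 0 1; -220 -158 104 0 1; -220 -158 105 0 1"

```text
t: 9.7
tool_pos: [0.4324, 0.2825, 0.069]
orientation: [-3.141, 0.003, -0.001]
force: [0.5, 0.5, -0.9]
opening: 0.021
gripper_force: 45.0
```

>>> play_rows --increments "0 0 0.5 0 1; 0 0 1 0 1; 0 0 1.5 0 1; 0 0 2 0 1; 0 0 2 0 1"

```text
t: 10.2
tool_pos: [0.4324, 0.2826, 0.0675]
orientation: [-3.141, 0.002, -0.001]
force: [-1.4, -1.4, 4.2]
opening: 0.0215
gripper_force: 45.0
```

>>> play_rows --increments "0 0 1 0 0; 0 0 0 0 0; 0 0 0 0 0; 0 0 -10 0 0; 0 0 -30 0 0; 0 0 -60 0 0; 20 22 -80 0 0; 50 54 -80 0 0; 215 233 -80 0 0; 215 233 -80 0 0; 215 233 -80 0 0; 215 233 -80 0 0; 215 233 -80 0 0; 215 233 -80 0 0; 215 233 -80 0 0; 215 233 -60 0 0; 215 233 -40 0 0; 215 233 -25 0 0; 215 233 -13 0 0; 215 233 -6 0 0"

```text
t: 12.2
tool_pos: [0.6458, 0.0497, 0.0716]
orientation: [-3.142, 0.001, 0.002]
force: [-0.9, -0.3, -0.7]
opening: 0.0467
gripper_force: 0.0
```

```bash
python3 - <<'E'
from h import *
a=shot('side','side3'); b=shot('scene','scene3')
cv2.imwrite('pics/pair3.png',np.hstack([cv2.resize(a[160:300,180:400],None,fx=1.8,fy=1.8),cv2.resize(b[150:290,200:420],None,fx=1.8,fy=1.8)]))
print(robot.read_state()['tool_pos'],[(c,np.round(d['centre'],3),d['conf']) for c in ('scene','side') for q in ('steel_tray','pot_a') for d in robot.landmark_of(c,q)])
E
```

```text
[0.64582433 0.04940441 0.07164895] [('scene', array([ 0.485,  0.217, -0.002]), 0.66), ('scene', array([ 0.774, -0.23 , -0.   ]), 0.89), ('scene', array([ 0.634, -0.17 ,  0.007]), 0.59), ('scene', array([0.453, 0.273, 0.003]), 0.58), ('scene', array([ 0.694, -0.346, -0.002]), 0.57), ('scene', array([ 0.64 , -0.095,  0.01 ]), 0.54), ('scene', array([0.646, 0.055, 0.008]), 0.54), ('side', array([ 0.642, -0.101,  0.014]), 0.59), ('side', array([ 0.635, -0.172,  0.011]), 0.83), ('side', array([ 0.641, -0.099,  0.013]), 0.7), ('side', array([ 0.766, -0.225, -0.002]), 0.7), ('side', array([0.648, 0.051, 0.011]), 0.69), ('side', array([0.456, 0.272, 0.005]), 0.52)]
```

View pics/pair3.png

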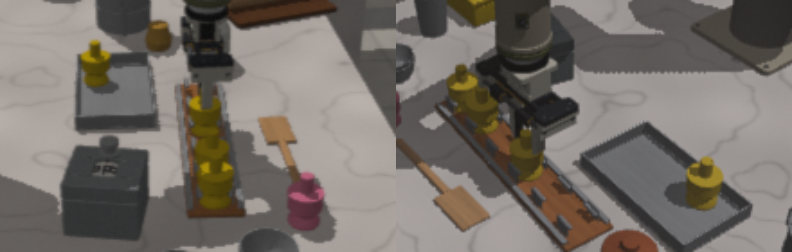

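The pot stands in the tray, but the tray has been knocked to about (0.487,0.217). I'll grip the second pot and measure the tray again.

>>> play_rows --increments "0 0 -1 0 1; 0 0 -1 0 1; 0 0 -1 0 1; 0 0 -1 0 1; 0 0 -1 0 1; 0 0 -1 0 1; 0 0 -1 0 1"

```text
t: 13.2
tool_pos: [0.6467, 0.049, 0.0737]
orientation: [-3.142, 0.003, -0.0]
force: [-0.2, -0.1, 0.3]
opening: 0.0215
gripper_force: 45.0
```

>>> play_rows --increments "0 0 -2 0 1; 0 0 -4 0 1; 0 0 -7 0 1; 0 0 -10 0 1; 0 0 -13 0 1; 0 0 -17 0 1; 0 0 -21 0 1; 0 0 -26 0 1; 0 0 -32 0 1; 0 0 -40 0 1; 0 0 -50 0 1; 0 0 -62 0 1; 0 0 -76 0 1; 0 0 -88 0 1; 0 0 -96 0 1; 0 0 -100 0 1; 0 0 -100 0 1"

```text
t: 14.9
tool_pos: [0.647, 0.049, 0.1744]
orientation: [-3.142, 0.003, -0.002]
force: [0.4, -0.6, -1.9]
opening: 0.0213
gripper_force: 45.0
```

```bash
cat >> h.py <<'E'
def where():
    for c in ('scene','side','wrist'):
        robot.read_camera(c)
        for q in ('steel_tray','pot_a'):
            print(c,q,[(np.round(d['centre'],3).tolist(),round(d['conf'],2)) for d in robot.landmark_of(c,q) if d['conf']>.4])
    print(tray('scene'),robot.read_state()['tool_pos'])
E
python3 -c "
from h import *
where()"
```

```text
scene steel_tray [([0.486, 0.219, -0.002], 0.85), ([0.42, -0.458, 0.001], 0.42)]
scene pot_a [([0.634, -0.172, 0.009], 0.77), ([0.639, -0.096, 0.006], 0.77), ([0.646, 0.05, 0.113], 0.65), ([0.774, -0.228, 0.0], 0.55)]
side steel_tray [([0.491, 0.216, 0.004], 0.65)]
side pot_a [([0.768, -0.223, -0.004], 0.86), ([0.454, 0.271, 0.006], 0.77), ([0.634, -0.171, 0.011], 0.63), ([0.648, 0.05, 0.108], 0.54), ([0.639, -0.104, 0.01], 0.53)]
wrist steel_tray []
wrist pot_a [([0.45, 0.272, 0.006], 0.96), ([0.64, -0.1, 0.015], 0.92), ([0.636, -0.172, 0.01], 0.78), ([0.644, 0.047, 0.109], 0.63)]
(0.82, ((0.49635303020477295, 0.22349229454994202), (0.276415079832077, 0.17048853635787964), 88.62702178955078)) [0.64650056 0.04900846 0.17336132]
```

>>> play_rows --increments "-5 -9 0 0 1; -13 -23 0 0 1; -25 -45 0 0 1; -40 -71 0 0 1; -56 -100 0 0 1; -72 -128 0 0 1; -88 -157 0 0 1; -102 -182 0 0 1; -113 -202 0 0 1; -120 -214 5 0 1; -124 -221 15 0 1; -125 -223 30 0 1; -125 -223 48 0 1; -125 -223 65 0 1; -125 -223 80 0 1; -125 -223 90 0 1; -125 -223 97 0 1; -125 -223 102 0 1; -125 -223 105 0 1; -125 -223 106 0 1"

```text
t: 17.4
tool_pos: [0.5223, 0.2723, 0.0678]
orientation: [-3.141, 0.003, -0.001]
force: [0.2, 0.2, -1.3]
opening: 0.0213
gripper_force: 45.0
```

>>> play_rows --increments "0 0 0.5 0 1; 0 0 1 0 1; 0 0 1.5 0 1; 0 0 2 0 1; 0 0 2 0 1"

```text
t: 17.9
tool_pos: [0.5226, 0.2726, 0.0667]
orientation: [-3.141, 0.002, -0.002]
force: [-0.7, 0.5, 5.1]
opening: 0.0211
gripper_force: 45.0
```

>>> play_rows --increments "0 0 0 0 0; 0 0 0 0 0; 0 0 0 0 0; 0 0 -10 0 0; 0 0 -30 0 0; 0 0 -60 0 0; 9 28 -80 0 0; 117 371 -80 0 0; 117 371 -80 0 0; 117 371 -80 0 0; 117 371 -80 0 0; 117 371 -80 0 0; 117 371 -80 0 0; 117 371 -80 0 0; 117 371 -80 0 0; 117 371 -80 0 0; 117 371 -55 0 0; 117 371 -30 0 0; 117 371 -14 0 0; 117 371 -6 0 0"

```text
t: 19.9
tool_pos: [0.637, -0.0971, 0.0697]
orientation: [-3.141, 0.0, 0.005]
force: [-0.1, 0.5, -0.1]
opening: 0.0464
gripper_force: 0.0
```

>>> play_rows --increments "0 0 0 0 0; 0 0 0 0 1; 0 0 0 0 1; 0 0 0 0 1; 0 0 0 0 1; 0 0 0 0 1; 0 0 0 0 1; 0 0 0 0 1"

```text
t: 20.7
tool_pos: [0.639, -0.0991, 0.0726]
orientation: [3.141, -0.003, 0.002]
force: [1.2, 0.3, 6.3]
opening: 0.0212
gripper_force: 45.0
```

>>> play_rows --increments "0 0 -2 0 1; 0 0 -4 0 1; 0 0 -7 0 1; 0 0 -10 0 1; 0 0 -13 0 1; 0 0 -17 0 1; 0 0 -21 0 1; 0 0 -26 0 1; 0 0 -32 0 1; 0 0 -40 0 1; 0 0 -50 0 1; 0 0 -62 0 1; 0 0 -76 0 1; 0 0 -88 0 1; 0 0 -96 0 1; 0 0 -100 0 1; 0 0 -100 0 1"

```text
t: 22.4
tool_pos: [0.6388, -0.099, 0.1725]
orientation: [3.141, -0.003, 0.002]
force: [0.5, -0.3, -1.2]
opening: 0.0215
gripper_force: 44.9
```

```bash
python3 -c "
from h import *
where()"
```

```text
scene steel_tray [([0.49, 0.221, 0.002], 0.59), ([0.52, 0.276, 0.003], 0.52)]
scene pot_a [([0.64, -0.099, 0.108], 0.89), ([0.773, -0.226, 0.0], 0.76), ([0.523, 0.275, 0.002], 0.68), ([0.454, 0.277, 0.003], 0.63), ([0.634, -0.171, 0.005], 0.59)]
side steel_tray [([0.492, 0.218, 0.0], 0.92)]
side pot_a [([0.641, -0.1, 0.11], 0.9), ([0.768, -0.226, -0.004], 0.88), ([0.521, 0.273, 0.003], 0.69), ([0.637, -0.174, 0.014], 0.62), ([0.456, 0.272, 0.004], 0.6)]
wrist steel_tray []
wrist pot_a [([0.772, -0.231, 0.004], 0.79), ([0.639, -0.099, 0.11], 0.59), ([0.633, -0.169, 0.011], 0.57)]
(0.96, ((0.4969905614852905, 0.22233439981937408), (0.27666470408439636, 0.16903556883335114), 87.90430450439453)) [ 0.638302   -0.09894681  0.17138618]
```

>>> play_rows --increments "-5 -7 0 0 1; -14 -20 0 0 1; -27 -39 0 0 1; -43 -61 0 0 1; -60 -86 0 0 1; -77 -110 0 0 1; -94 -135 0 0 1; -111 -159 0 0 1; -128 -183 0 0 1; -145 -207 0 0 1; -160 -229 0 0 1; -172 -246 0 0 1; -180 -258 0 0 1; -183 -262 10 0 1; -183 -262 25 0 1; -183 -262 43 0 1; -183 -262 61 0 1; -183 -262 77 0 1; -183 -262 88 0 1; -183 -262 94 0 1"

```text
t: 24.9
tool_pos: [0.4549, 0.1624, 0.0754]
orientation: [3.141, -0.004, -0.004]
force: [-0.4, 0.0, -1.9]
opening: 0.0209
gripper_force: 44.9
```

>>> play_rows --increments "0 0 5 0 1; 0 0 9 0 1; 0 0 11 0 1; 0 0 12 0 1; 0 0 13 0 1; 0 0 13.5 0 1; 0 0 14 0 1; 0 0 14 0 1"

```text
t: 25.7
tool_pos: [0.4568, 0.1637, 0.0655]
orientation: [-3.141, 0.002, -0.003]
force: [-3.9, -0.4, 9.6]
opening: 0.0208
gripper_force: 45.0
```

>>> play_rows --increments "0 0 0 0 0; 0 0 0 0 0; 0 0 0 0 0; 0 0 -10 0 0; 0 0 -30 0 0; 0 0 -60 0 0; 13 25 -85 0 0; 179 336 -85 0 0; 179 336 -85 0 0; 179 336 -85 0 0; 179 336 -85 0 0; 179 336 -85 0 0; 179 336 -85 0 0; 179 336 -85 0 0; 179 336 -85 0 0; 179 336 -80 0 0; 179 336 -55 0 0; 179 336 -30 0 0; 179 336 -16 0 0; 179 336 -9 0 0"

```text
t: 27.7
tool_pos: [0.633, -0.1712, 0.071]
orientation: [-3.14, 0.0, 0.004]
force: [0.4, -0.4, -0.4]
opening: 0.0464
gripper_force: 0.0
```

>>> play_rows --increments "0 0 0 0 0; 0 0 0 0 1; 0 0 0 0 1; 0 0 0 0 1; 0 0 0 0 1; 0 0 0 0 1; 0 0 0 0 1; 0 0 0 0 1"

```text
t: 28.5
tool_pos: [0.6349, -0.1731, 0.0735]
orientation: [3.141, -0.003, 0.002]
force: [0.1, 1.2, 5.5]
opening: 0.0215
gripper_force: 44.9
```

>>> play_rows --increments "0 0 -2 0 1; 0 0 -4 0 1; 0 0 -7 0 1; 0 0 -10 0 1; 0 0 -13 0 1; 0 0 -17 0 1; 0 0 -21 0 1; 0 0 -26 0 1; 0 0 -32 0 1; 0 0 -40 0 1; 0 0 -50 0 1; 0 0 -62 0 1; 0 0 -76 0 1; 0 0 -88 0 1; 0 0 -96 0 1; 0 0 -100 0 1; 0 0 -100 0 1"

```text
t: 30.2
tool_pos: [0.6346, -0.1731, 0.1734]
orientation: [3.141, -0.003, 0.002]
force: [0.1, -0.1, -1.3]
opening: 0.021
gripper_force: 44.9
```

```bash
python3 -c "
from h import *
where()"
```

```text
scene steel_tray [([0.49, 0.22, 0.0], 0.59)]
scene pot_a [([0.632, -0.172, 0.108], 0.91), ([0.776, -0.231, 0.002], 0.76), ([0.458, 0.169, 0.006], 0.65), ([0.524, 0.275, 0.003], 0.59), ([0.456, 0.273, 0.003], 0.56)]
side steel_tray [([0.491, 0.216, 0.0], 0.8)]
side pot_a [([0.769, -0.226, -0.001], 0.96), ([0.522, 0.271, 0.001], 0.58), ([0.456, 0.162, 0.004], 0.54), ([0.455, 0.273, 0.005], 0.48)]
wrist steel_tray []
wrist pot_a [([0.771, -0.229, 0.008], 0.73), ([0.634, -0.171, 0.111], 0.71), ([0.644, 0.018, 0.002], 0.7)]
(0.87, ((0.4973803162574768, 0.22216860949993134), (0.27925896644592285, 0.17238961160182953), 88.3216323852539)) [ 0.63415969 -0.1729062   0.17235305]
```

>>> play_rows --increments "-3 -9 0 0 1; -8 -24 0 0 1; -16 -48 0 0 1; -26 -78 0 0 1; -37 -110 0 0 1; -48 -142 0 0 1; -58 -174 0 0 1; -69 -206 0 0 1; -80 -238 0 0 1; -90 -270 0 0 1; -99 -298 0 0 1; -106 -319 0 0 1; -110 -332 0 0 1; -111 -336 8 0 1; -111 -336 23 0 1; -111 -336 43 0 1; -111 -336 61 0 1; -111 -336 77 0 1; -111 -336 88 0 1; -111 -336 94 0 1"

```text
t: 32.7
tool_pos: [0.5231, 0.1625, 0.0768]
orientation: [3.141, -0.004, -0.003]
force: [-0.2, 0.3, -1.7]
opening: 0.0215
gripper_force: 44.9
```

>>> play_rows --increments "0 0 5 0 1; 0 0 9 0 1; 0 0 11 0 1; 0 0 12 0 1; 0 0 13 0 1; 0 0 13.5 0 1; 0 0 14 0 1; 0 0 14 0 1"

```text
t: 33.5
tool_pos: [0.5247, 0.1636, 0.0665]
orientation: [-3.141, 0.002, -0.003]
force: [-3.1, 0.8, 8.4]
opening: 0.0212
gripper_force: 45.0
```

>>> play_rows --increments "0 0 0 0 0; 0 0 0 0 0; 0 0 0 0 0; 0 0 -10 0 0; 0 0 -30 0 0; 0 0 -60 0 0; 0 0 -100 0 0; -74 323 -205 0 1; -74 323 -205 0 1; -74 323 -205 0 1; -74 323 -205 0 1; -74 323 -205 0 1; -74 323 -205 0 1; -74 323 -205 0 1; -74 323 -205 0 1; -74 323 -205 0 1; -74 323 -205 0 1; -74 323 -205 0 1"

```text
t: 35.3
tool_pos: [0.4494, -0.1582, 0.2691]
orientation: [-3.141, -0.001, 0.001]
force: [-0.3, -0.0, 0.5]
opening: 0.0006
gripper_force: 0.0
```

```bash
python3 - <<'E'
from h import *
np.set_printoptions(precision=4,suppress=True)
w=shot('wrist','wrist4')
for q in ('tally_counter','button_top'): print(q,[(np.round(d['centre'],3).tolist(),round(d['conf'],2)) for d in robot.landmark_of('wrist',q)])
where()
p=proj('wrist',[.464,-.190,.097])[0]; print(p,robot.read_state()['orientation'])
x,y=p.astype(int); a=cv2.resize(w[max(y-75,0):y+75,max(x-100,0):x+100],(400,300)); b=cv2.resize(cv2.imread('pics/side0.png')[0:1,0:1],(400,300)); s=robot.read_camera('scene')[190:310,300:460]; cv2.imwrite('pics/c4.png',np.hstack([a,cv2.resize(s,(400,300))]))
E
```

```text
tally_counter [([0.463, -0.189, -0.003], 0.91)]
button_top [([0.466, -0.151, 0.125], 0.59)]
scene steel_tray [([0.468, -0.15, 0.12], 0.62)]
scene pot_a [([0.458, 0.165, -0.0], 0.95), ([0.522, 0.274, 0.004], 0.87), ([0.455, 0.273, 0.002], 0.82), ([0.772, -0.228, -0.0], 0.61), ([0.523, 0.162, 0.001], 0.55)]
side steel_tray [([0.648, 0.014, 0.0], 0.47)]
side pot_a [([0.765, -0.226, -0.006], 0.85), ([0.526, 0.161, 0.007], 0.77), ([0.458, 0.161, 0.006], 0.67), ([0.526, 0.269, 0.002], 0.58), ([0.453, 0.27, 0.003], 0.52)]
wrist steel_tray []
wrist pot_a [([0.525, 0.165, 0.004], 0.76), ([0.456, 0.161, 0.004], 0.59)]
(0.79, ((0.4958808124065399, 0.22263690829277039), (0.2749725580215454, 0.17029651999473572), 88.81615447998047)) [ 0.4493 -0.1597  0.2696]
[306.6007 181.3002] [-3.1416  0.0026  0.0001]
```

View pics/c4.png

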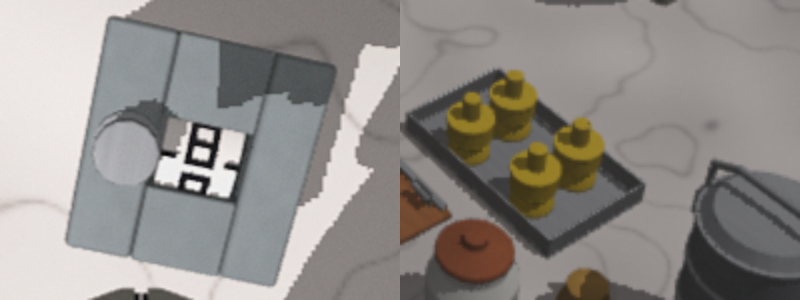

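All four pots stand in the tray (right half). In the left half the window shows an 8 just past its place with the next numeral below, so the drum is between numerals. I'll press once and look again.

>>> play_rows --increments "16 -9 50 0 1; 16 -9 95 0 1; 16 -9 125 0 1; 16 -9 138 0 1; 16 -9 143 0 1; 16 -9 146 0 1; 16 -9 149 0 1; 16 -9 152 0 1; 16 -9 155 0 1; 16 -9 158 0 1; 16 -9 161 0 1; 16 -9 163 0 1; 16 -9 165 0 1; 16 -9 165 0 1; 16 -9 165 0 1"

```text
t: 37.5
tool_pos: [0.4668, -0.1513, 0.1071]
orientation: [3.14, -0.002, 0.005]
force: [-3.6, 0.8, 14.3]
opening: -0.0001
gripper_force: 7.1
```

>>> play_rows --increments "0 0 -8 0 1; 0 0 -20 0 1; 0 0 -30 0 1; -16 9 -80 0 1; -16 9 -125 0 1; -16 9 -165 0 1; -16 9 -165 0 1; -16 9 -165 0 1"

```text
t: 38.3
tool_pos: [0.4499, -0.16, 0.2712]
orientation: [3.14, -0.003, 0.004]
force: [0.1, 0.0, -1.0]
opening: 0.0006
gripper_force: 0.0
```

```bash
cat >> h.py <<'E'
def win(n):
    w=robot.read_camera('wrist'); x,y=proj('wrist',[.464,-.190,.097])[0].astype(int)
    cv2.imwrite(f'pics/{n}.png',cv2.resize(w[y-40:y+40,x-55:x+45],(500,400),interpolation=cv2.INTER_CUBIC))
E
python3 -c "
from h import *
win('win1')"
```

```text
(no output)
```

View pics/win1.png

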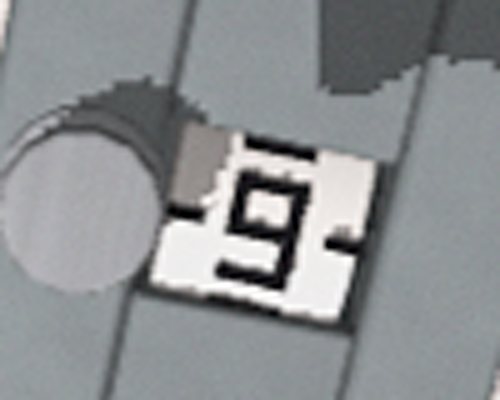

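The window shows 9, square between the marks, so five more presses are needed.

>>> play_rows --increments "16 -9 50 0 1; 16 -9 95 0 1; 16 -9 125 0 1; 16 -9 138 0 1; 16 -9 143 0 1; 16 -9 146 0 1; 16 -9 149 0 1; 16 -9 152 0 1; 16 -9 155 0 1; 16 -9 158 0 1; 16 -9 161 0 1; 16 -9 163 0 1; 16 -9 165 0 1; 16 -9 165 0 1; 16 -9 165 0 1; 16 -9 157 0 1; 16 -9 145 0 1; 16 -9 138 0 1; 16 -9 138 0 1"

```text
t: 40.25
tool_pos: [0.4664, -0.1512, 0.1335]
orientation: [3.14, -0.003, 0.004]
force: [0.2, -0.8, -0.4]
opening: 0.0004
gripper_force: 0.0
```

>>> play_rows --increments "0 0 5 0 1; 0 0 8 0 1; 0 0 11 0 1; 0 0 14 0 1; 0 0 17 0 1; 0 0 20 0 1; 0 0 23 0 1; 0 0 25 0 1; 0 0 27 0 1; 0 0 27 0 1; 0 0 27 0 1; 0 0 19 0 1; 0 0 7 0 1; 0 0 0 0 1; 0 0 0 0 1"

```text
t: 41.75
tool_pos: [0.4661, -0.151, 0.1328]
orientation: [3.141, -0.003, 0.003]
force: [0.3, 0.0, -0.4]
opening: 0.0005
gripper_force: 0.0
```

>>> play_rows --increments "0 0 5 0 1; 0 0 8 0 1; 0 0 11 0 1; 0 0 14 0 1; 0 0 17 0 1; 0 0 20 0 1; 0 0 23 0 1; 0 0 25 0 1; 0 0 27 0 1; 0 0 27 0 1; 0 0 27 0 1; 0 0 19 0 1; 0 0 7 0 1; 0 0 0 0 1; -16 9 -50 0 1; -16 9 -100 0 1; -16 9 -138 0 1; -16 9 -138 0 1; -16 9 -138 0 1"

```text
t: 43.65
tool_pos: [0.4499, -0.16, 0.2708]
orientation: [3.14, -0.003, 0.004]
force: [-0.8, -0.0, -0.9]
opening: 0.0002
gripper_force: 0.0
```

```bash
python3 -c "
from h import *
win('win2')"
```

```text
(no output)
```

View pics/win2.png

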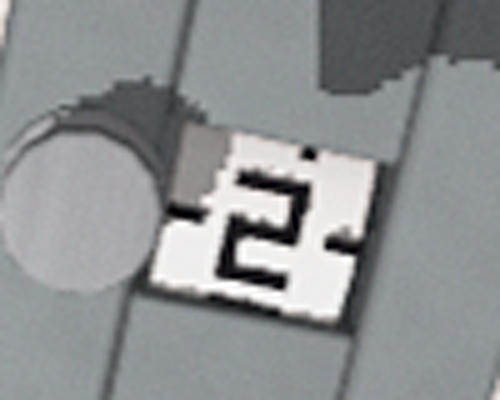

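The window shows 2, square, so two more presses.

>>> play_rows --increments "16 -9 50 0 1; 16 -9 95 0 1; 16 -9 125 0 1; 16 -9 138 0 1; 16 -9 143 0 1; 16 -9 146 0 1; 16 -9 149 0 1; 16 -9 152 0 1; 16 -9 155 0 1; 16 -9 158 0 1; 16 -9 161 0 1; 16 -9 163 0 1; 16 -9 165 0 1; 16 -9 165 0 1; 16 -9 165 0 1; 16 -9 157 0 1; 16 -9 145 0 1; 16 -9 138 0 1; 16 -9 138 0 1"

```text
t: 45.6
tool_pos: [0.4664, -0.1512, 0.1335]
orientation: [3.14, -0.003, 0.004]
force: [-0.1, 0.2, 0.0]
opening: 0.0004
gripper_force: 0.0
```

>>> play_rows --increments "0 0 5 0 1; 0 0 8 0 1; 0 0 11 0 1; 0 0 14 0 1; 0 0 17 0 1; 0 0 20 0 1; 0 0 23 0 1; 0 0 25 0 1; 0 0 27 0 1; 0 0 27 0 1; 0 0 27 0 1; 0 0 19 0 1; 0 0 7 0 1; 0 0 0 0 1; -16 9 -50 0 1; -16 9 -100 0 1; -16 9 -138 0 1; -16 9 -138 0 1; -16 9 -138 0 1"

```text
t: 47.5
tool_pos: [0.4499, -0.16, 0.2708]
orientation: [3.141, -0.003, 0.004]
force: [-0.3, 0.6, -0.6]
opening: 0.0008
gripper_force: 0.0
```

```bash
python3 -c "
from h import *
win('win3'); where()
s=robot.read_camera('scene')[190:310,300:460]; cv2.imwrite('pics/fin.png',np.hstack([cv2.resize(cv2.imread('pics/win3.png'),(390,312)),cv2.resize(s,(410,312))]))"
```

```text
scene steel_tray [([0.486, 0.219, -0.005], 0.64)]
scene pot_a [([0.522, 0.166, 0.001], 0.86), ([0.456, 0.274, 0.001], 0.82), ([0.774, -0.228, 0.003], 0.79), ([0.522, 0.277, 0.005], 0.72), ([0.455, 0.166, 0.002], 0.71)]
side steel_tray [([0.492, 0.216, 0.002], 0.86)]
side pot_a [([0.765, -0.223, -0.002], 0.95), ([0.46, 0.162, 0.005], 0.74), ([0.455, 0.27, 0.006], 0.7), ([0.526, 0.164, 0.006], 0.69), ([0.523, 0.272, 0.001], 0.54)]
wrist steel_tray [([0.458, 0.162, 0.004], 0.56), ([0.542, -0.438, -0.004], 0.55)]
wrist pot_a [([0.523, 0.166, 0.004], 0.97), ([0.454, 0.163, 0.006], 0.72)]
(0.62, ((0.49666887521743774, 0.22305914759635925), (0.2795942425727844, 0.1746632605791092), 88.85327911376953)) [ 0.44918776 -0.15961652  0.26934425]
```

View pics/fin.png

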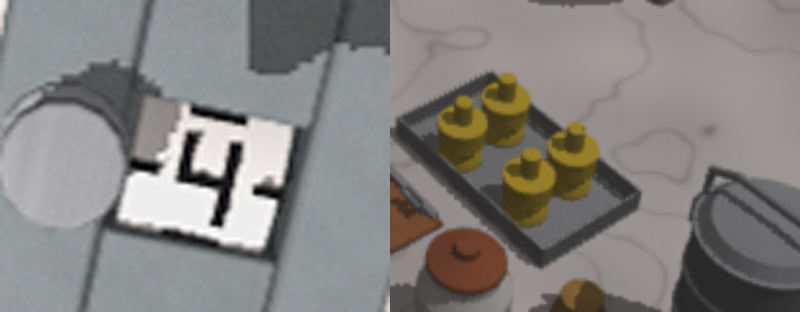

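The window shows 4, square, with the button up, and four pots stand upright in the tray. I'm handing in the job.

```bash
python3 -c "
from h import *
print(robot.close_job())"
```

```text
the job is handed in; nothing more can be done
None
```

I handed in the job at about 48 s: all four yellow pots stand upright in the tray, the counter shows 4 with its button up, and the pink look-alike was left alone; no verdict was returned.

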